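Dispense a cleaning tablet into the coffee pot

TASK

Take the long-handled steel coffee pot by its handle and stand it upright on the counter, centred under the spout of the tablet dispenser. Then squeeze the dispenser's trigger fully so that the tablet drops into the pot, and let the trigger spring back, leaving the pot under the spout. Leave the other things on the counter where they are.

Things in the scene. Friction and masses are not known exactly. Their poses are not given: they have to be found in the camera images.
- dispenser: tablet dispenser screwed to the counter. Origin on the counter below its spout's centre, z up. Towards its +x, in mm: head housing x 20-120, y +-22, z 114-146; column x 65-101, y +-18; foot plate x 55-140, y +-45, 8 thick. On the head stand a fixed upright grey grip (x 62-78, y +-13, up to z 240) and, on its spout side, the steel trigger. The pot goes on the bare counter below the spout
- spout (a point): centre of the spout's mouth, on its vertical axis, 108 mm above the counter: the lowest part over the pot. Above it a steel gate closes a clear upright tube, 36 mm outside diameter, open top at 165 mm, that holds the white tablet
- squeeze (a point): point fixed to the dispenser (x 63.5, y 0, z 215 mm in its frame): the middle between the outer faces of grip and fully squeezed trigger. A gripper centred here, closing along the dispenser's x, squeezes both together. Outer faces at this height: grip at x +14.5 mm from here, trigger at -14.5 mm squeezed, -31 mm at rest. Nothing else nearby is higher than 165 mm
- trigger (a joint): sprung trigger: upright steel blade 22 mm wide, 9 thick, 86 long, hinged at its lower end (dispenser x 53.5, z 149 mm). 0 rad at rest, leaning away from the grip; 0.24 fully squeezed, upright, at its stop. At the level of point squeeze 3 N starts it and 8 N holds it at the stop; it springs back. It draws the gate back: from about 0.2 rad the tube is open and the tablet drops
- pot: loose steel coffee pot, about 0.2 kg, open top, 75 mm tall, diameter 76 mm at the foot, 68 mm from 45 mm up, wall 3, floor 4. Origin under the round pot's centre, z up. Straight level black handle along its -x, from 34 to 180 mm from the pot's axis, 15 mm wide (y), 12 thick, its middle 60 mm above the counter. It balances about 10 mm from the axis, towards the handle
- pot_handle (a point): point in the middle of the handle's section, 115 mm from the pot's axis, 60 mm above the pot's underside: the place to take it
- tablet: white pressed cleaning tablet, disc 24 mm diameter, 14 mm thick, loose in the dispenser's tube until it drops; origin at the centre of its underside
- tumbler: black ceramic tumbler, 66 mm diameter, 90 mm tall, open top; origin under its centre
- brush: silver bottle brush lying on the counter, 250 mm long, 44 mm thick at its bristle end (+x of its frame); origin on the counter under its middle
- saucer: small white saucer, 90 mm diameter, 14 mm tall; origin under its centre
- spoon: steel spoon lying on the counter, 150 mm long; origin near its middle

How it is judged:
By the outcome, as a careful person would: the job done as asked, in the order asked, and still so for the second after the job is handed in, with the robot touching nothing.
It also fails if it takes over 58 s, if anything falls off the work surface, if the arm or the gripper's body presses on something with over 40 N, if the wrist force passes 120 N, or if a joint passes its speed limit or range.

ROBOT

A 6-joint arm with a two-finger parallel gripper is mounted at the origin on the work surface. World frame = base frame: x ahead of the robot, y to its left, z up, the work surface at z = 0. Lengths are in m, angles in rad, forces in N, time in s.
With the tool pointing down it reaches from about 0.4 to 0.825 m from the base axis. Payload 7 kg.
Tool frame: the origin (TCP) lies between the finger pads; the fingertips stand 25 mm ahead of it and the grasp point (between the pads) lies 6 mm ahead of it (arm.tip_extent is the z of the fingertips in the tool frame, in m); z points along the fingers, x is the direction in which the jaws open and shut, and the axes are right-handed (so a half turn about z gives the same grasp; the last joint's range is limited). The gripper opens to 88 mm and grips with 3 to 60 N. Pads are 19 mm wide; open, the fingers measure 130 mm over their backs; the gripper's body (78 mm by 193 mm) begins 47 mm behind the grasp point.
Start: joints at [-0.876, 0.359, 0.012, 0, -1.224, -0.288], TCP at [0.267, -0.62, 0.252] pointing down, gripper open.
Joint ranges: [-3.07, 3.07], [-1.43, 2.12], [-1.02, 1.25], [-3.03, 1.67], [-3.05, -0], [-3.03, 3.03]. Speed limits (rad/s): [2.39, 2.39, 3.01, 3.14, 3.14, 3.14].

INTERFACE

Orientations are given as [roll, pitch, yaw] about the fixed x, y, z axes, in that order (R = Rz(yaw) Ry(pitch) Rx(roll)).
In Python, from station import monitor, grab_frame, job_done, arm gives the robot as it stands.
- The arm moves only by the shell command python3 -m jog 'ROWS' [FORCE]. ROWS is JSON, a list that holds one entry, the list of rows, each a list of 7 numbers: the shift along the world's x, y, z in m, then the turn, a rotation vector about the world's x, y, z in rad, then the opening, from 0 (shut) to 1 (fully open). In form: [[[dx, dy, dz, ax, ay, az, claw], ...]]. A call has 1 to 20 rows; each row shifts and turns the commanded pose from where the row before left it; what a row does not reach is not made up. A row lasts 1/8 s, in which the tool goes at most 62.5 mm and 10.7 degrees, less where a joint would pass 70% of its speed; a pose out of reach is approached as far as the arm can. A call is refused whole if a number of a shift passes 0.0625 or a number of a turn 0.188, either way. A call with a gripper value outside its range is refused whole. The fingers move at their own pace and stop on an object; FORCE is the grip in N (left out, the last holds). Time passes only in rows, so rows that do not move let the fingers close. It gives the time, the measured TCP pose, the force and the opening at its end, in the units of the state.
- monitor.get_state(): the state, without advancing time (a new reading comes with each control period).
- grab_frame(name): name is "scene" or "top"; returns a dict with "pixels" (480x640x3 uint8, red, green, blue), "K" (3x3 intrinsics, pixels), "view" (4x4, takes a point from world to camera coordinates). Camera axes: x right, y down, z forward; pixel columns grow to the right and rows downward; lengths in m; the calibration is good to about 2 mm. A picture is of the moment at which its call begins. There is no depth.
- job_done(): hands the job in, once; it reports no verdict.
The state is a dict: "t": time; "q": joint angles; "qd": joint speeds; "joint_efforts": joint torques, N m; "eef_pos": TCP position; "ee_rot": TCP orientation; "force": force on the tool from outside, world axes, zero at the start; "moment": the same for the moment, N m; "width": finger opening in m.
Only numpy, scipy, OpenCV 4.12 (cv2) and the standard library are available. Lean on these libraries where they do the work, as an engineer would, in place of code of your own. Each camera call takes 0.05 s, during which the arm holds its last target.

## Working session

There is one attempt and no reset: what is moved stays moved. The work goes in short steps, Python scripts to look and compute and a shell command to move; the robot and the scene stay as the last step left them, time stands still between calls to the robot, and variables do not carry over. Pictures are saved under pics/ and viewed, and the job is handed in when it is done.

```bash
ls; mkdir -p pics; python3 - <<'E'
from station import monitor, grab_frame, arm
import cv2,numpy as np
s=monitor.get_state(); print(s['t'],s['eef_pos'],s['ee_rot'],s['width'],arm.tip_extent)
for n in ['scene','top']:
    f=grab_frame(n); cv2.imwrite(f'pics/{n}0.png',f['pixels'][:,:,::-1]); np.savez(f'{n}0.npz',**f)
    print(np.array(f['K']).tolist(),np.round(f['view'],4).tolist())
E
```

```text
pics
0.0 [ 0.26687221 -0.61952275  0.25061536] [-3.14143271e+00 -1.66271418e-03  1.97744936e+00] 0.08744547084702957 0.025
[[467.20442789908043, 0.0, 318.86942638268243], [0.0, 467.20442789908043, 241.05807669298233], [0.0, 0.0, 1.0]] [[0.1067, 0.9943, -0.0048, -0.1043], [0.6817, -0.0767, -0.7276, -0.281], [-0.7238, 0.0744, -0.686, 1.4395], [0.0, 0.0, 0.0, 1.0]]
[[524.7353153049326, 0.0, 324.9766628653952], [0.0, 524.7353153049326, 238.83413107986053], [0.0, 0.0, 1.0]] [[0.0014, -0.9999, -0.016, 0.0835], [-0.9986, -0.0005, -0.0537, 0.5517], [0.0536, 0.016, -0.9984, 1.1959], [0.0, 0.0, 0.0, 1.0]]
```

View pics/scene0.png

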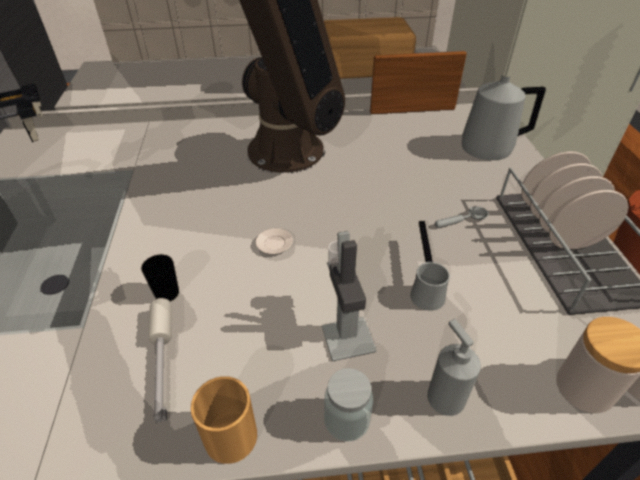

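View pics/top0.png

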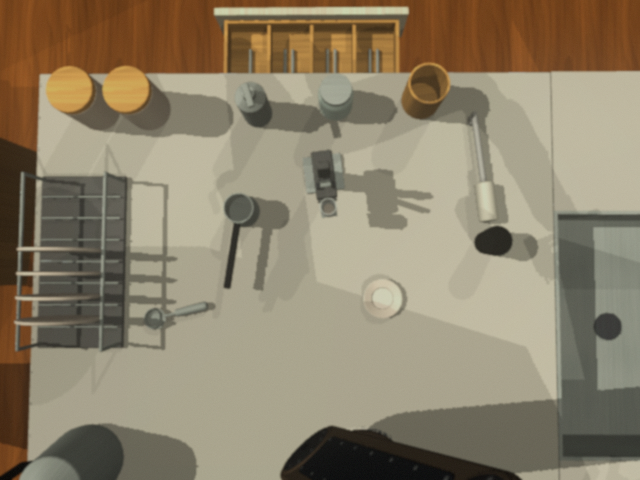

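The dispenser is near (325,185) in the top view, with its spout towards the robot. The pot rim is near (240,209), with the handle running to (228,287). I'll zoom in to measure both.

```bash
python3 - <<'E'
import cv2,numpy as np
a=cv2.imread('pics/top0.png'); s=cv2.imread('pics/scene0.png')
cv2.imwrite('pics/c1.png',cv2.resize(a[140:300,205:365],None,fx=3.75,fy=3.75,interpolation=cv2.INTER_CUBIC))
cv2.imwrite('pics/c2.png',cv2.resize(s[210:370,300:460],None,fx=3.75,fy=3.75,interpolation=cv2.INTER_CUBIC))
E
```

```text
(no output)
```

View pics/c1.png

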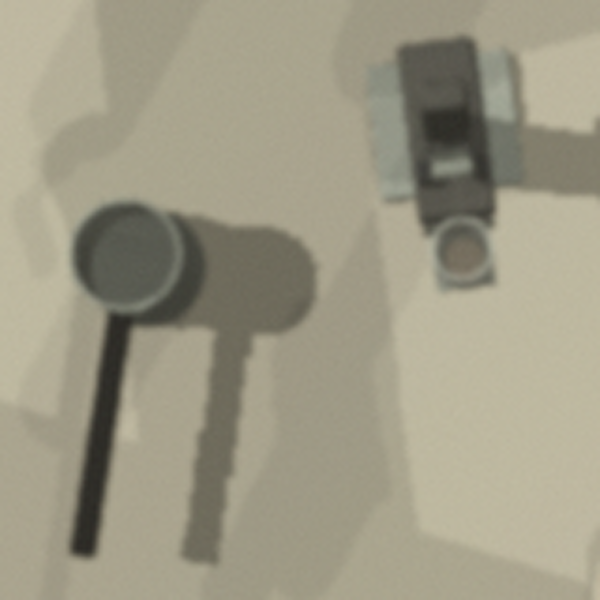

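View pics/c2.png

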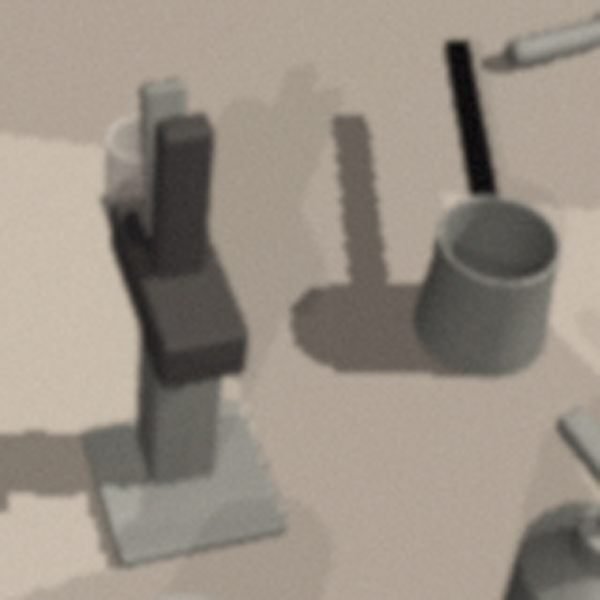

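```bash
cat > fit.py <<'E'
import numpy as np
from scipy.optimize import least_squares
C={n:dict(np.load(f'{n}0.npz')) for n in ['top','scene']}
def proj(n,P):
    c=C[n]; p=c['view'][:3,:3]@P+c['view'][:3,3]; q=c['K']@p; return q[:2]/q[2]
off={'top':(205,140),'scene':(300,210)}
def un(n,uv): return np.array([(uv[0]+.5)/3.75-.5+off[n][0],(uv[1]+.5)/3.75-.5+off[n][1]])
def T(p,l): c,s=np.cos(p[2]),np.sin(p[2]); return np.array([p[0]+c*l[0]-s*l[1],p[1]+s*l[0]+c*l[1],l[2]])
D=[('top',(140,45,8),(367,65)),('top',(140,-45,8),(517,50)),('top',(55,45,8),(385,200)),
('top',(120,22,146),(400,44)),('top',(120,-22,146),(472,38)),('top',(20,22,146),(424,226)),('top',(20,-22,146),(492,219)),('top',(0,0,165),(462,251)),
('scene',(140,-45,6),(125,563)),('scene',(140,45,6),(285,528)),('scene',(55,-45,8),(83,435)),('scene',(120,-22,146),(161,352)),('scene',(120,22,146),(245,325)),('scene',(120,-22,114),(165,383)),('scene',(120,22,114),(244,368)),('scene',(78,-13,240),(159,128)),('scene',(78,13,240),(212,126))]
P=[('top',(0,0,75),(127,258)),('top',(-180,0,63),(83,556)),('top',(-40,0,66),(117,322)),('scene',(0,0,75),(497,240)),('scene',(-180,0,63),(457,42)),('scene',(-40,0,66),(484,190))]
for nm,M,g in [('disp',D,(.6,-.1,0)),('pot',P,(.55,.25,0))]:
    r=lambda p:np.concatenate([proj(n,T(p,np.array(l)/1e3))-un(n,uv) for n,l,uv in M])
    s=least_squares(r,g,loss='soft_l1'); print(nm,s.x.round(4)); print(r(s.x).reshape(-1,2).round(1).tolist())
    for w in ('top','scene'):
        r2=lambda p:np.concatenate([proj(n,T(p,np.array(l)/1e3))-un(n,uv) for n,l,uv in M if n==w]); print(w,least_squares(r2,g,loss='soft_l1').x.round(4))
    if nm=='disp': print('squeeze',T(s.x,(.0635,0,.215)))
    else: print('handle',T(s.x,(-.115,0,.06)))
E
python3 fit.py
```

```text
disp [0.6091 0.0752 0.1212]
[[0.1, 0.7], [-1.7, -0.0], [-0.4, 0.4], [-0.4, 0.6], [1.4, -0.4], [-1.1, -0.5], [1.8, -1.2], [0.4, 0.1], [-1.9, -1.3], [0.3, -1.2], [-0.9, -2.9], [-0.5, -1.9], [1.3, 0.9], [-2.1, 1.3], [0.4, 0.8], [0.3, 2.0], [1.1, 0.1]]
top [0.6088 0.0762 0.1061]
scene [0.6102 0.07   0.172 ]
squeeze [0.67209122 0.08291827 0.215     ]
pot [ 0.6177  0.2738 -0.1514]
[[0.2, -1.0], [-0.2, 0.2], [0.7, 0.2], [0.2, -1.2], [-0.1, -1.1], [0.5, 1.2]]
top [ 0.6174  0.2746 -0.1462]
scene [ 0.6195  0.2725 -0.1559]
handle [0.50397416 0.29110033 0.06      ]
```

```bash
python3 -m jog '[[[0.007,0.027,0,0,0,-0.03,1],[0.014,0.0535,0,0,0,-0.033,1],[0.014,0.0535,0,0,0,-0.033,1],[0.014,0.0535,0,0,0,-0.033,1],[0.014,0.0535,0,0,0,-0.033,1],[0.014,0.0535,0,0,0,-0.033,1],[0.014,0.0535,0,0,0,-0.033,1],[0.014,0.0535,0,0,0,-0.033,1],[0.014,0.0535,0,0,0,-0.033,1],[0.014,0.0535,0,0,0,-0.033,1],[0.014,0.0535,0,0,0,-0.033,1],[0.014,0.0535,0,0,0,-0.033,1],[0.014,0.0535,0,0,0,-0.033,1],[0.014,0.0535,0,0,0,-0.033,1],[0.014,0.0535,0,0,0,-0.033,1],[0.014,0.0535,0,0,0,-0.033,1],[0.014,0.0535,0,0,0,-0.033,1],[0.007,0.027,0,0,0,0,1],[0,0,0,0,0,0,1]]]' 20; python3 -c "
from station import monitor
s=monitor.get_state();print(s['q'],s['force'])"
```

```text
t: 2.48
eef_pos: [0.505, 0.2917, 0.2503]
ee_rot: [-3.14, 0.002, 1.421]
force: [0.2, -0.1, 0.4]
width: 0.0876
[ 8.58826222e-01  2.10636738e-01 -1.96848157e-01 -1.38648130e-04
 -1.16517450e+00 -2.57901498e+00] [ 0.15715231 -0.0858225   0.40414051]
```

```bash
python3 -m jog '[[[0,0,-0.03,0,0,0,1],[0,0,-0.04,0,0,0,1],[0,0,-0.04,0,0,0,1],[0,0,-0.034,0,0,0,1],[0,0,-0.02,0,0,0,1],[0,0,-0.015,0,0,0,1],[0,0,-0.005,0,0,0,1],[0,0,0,0,0,0,1]]]' 20; python3 - <<'E'
from station import *
import cv2
for n in ['top','scene']:
    f=grab_frame(n); cv2.imwrite(f'pics/{n}1.png',f['pixels'][:,:,::-1])
a=cv2.imread('pics/top1.png')[160:320,165:325];b=cv2.imread('pics/scene1.png')[180:340,340:500]
cv2.imwrite('pics/c3.png',cv2.resize(cv2.hconcat([a,b]),None,fx=2.5,fy=2.5,interpolation=cv2.INTER_CUBIC))
E
```

```text
t: 3.48
eef_pos: [0.5052, 0.29, 0.0679]
ee_rot: [3.141, -0.0, 1.42]
force: [0.2, 0.1, -0.6]
width: 0.0878
```

View pics/c3.png

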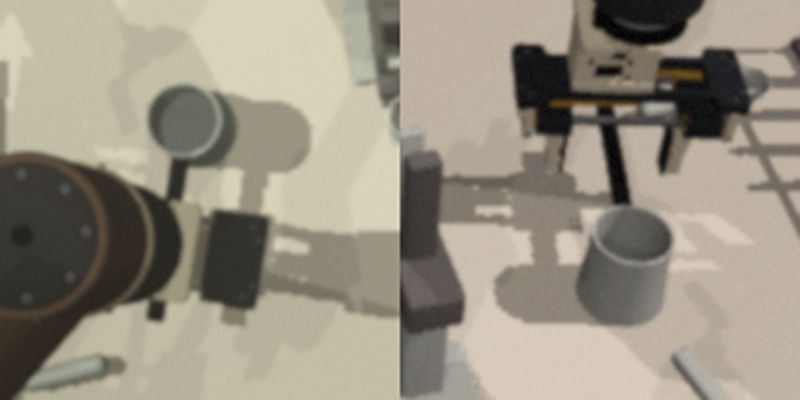

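The handle sits midway between the fingers (at about (610,150) in the right half) and nothing is touching. I'll close now.

```bash
python3 -m jog '[[[0,0,-0.001,0,0,0,0],[0,0,0,0,0,0,0],[0,0,0,0,0,0,0],[0,0,0,0,0,0,0],[0,0,0,0,0,0,0],[0,0,0,0,0,0,0],[0,0,0,0,0,0,0],[0,0,0,0,0,0,0]]]' 45; python3 -m jog '[[[0,0,0.004,0,0,0,0],[0,0,0.006,0,0,0,0],[0,0,0.005,0,0,0,0],[0,0,0,0,0,0,0],[0,0,0,0,0,0,0]]]'; python3 - <<'E'
from station import *
import cv2
s=monitor.get_state();print(s['force'],s['moment'])
for n in ['top','scene']:
    f=grab_frame(n); cv2.imwrite(f'pics/{n}2.png',f['pixels'][:,:,::-1])
a=cv2.imread('pics/top2.png')[160:320,165:325];b=cv2.imread('pics/scene2.png')[180:340,340:500]
cv2.imwrite('pics/c4.png',cv2.resize(cv2.hconcat([a,b]),None,fx=2.5,fy=2.5,interpolation=cv2.INTER_CUBIC))
E
```

```text
t: 4.58
eef_pos: [0.5051, 0.2901, 0.0666]
ee_rot: [3.142, -0.0, 1.42]
force: [0.1, 0.1, -0.1]
width: 0.0148
t: 5.2
eef_pos: [0.505, 0.29, 0.0815]
ee_rot: [-3.142, -0.0, 1.419]
force: [-0.8, -0.6, -1.7]
width: 0.0148
[-0.83239434 -0.64282621 -1.73553247] [0.00115746 0.15755437 0.00799846]
```

View pics/c4.png

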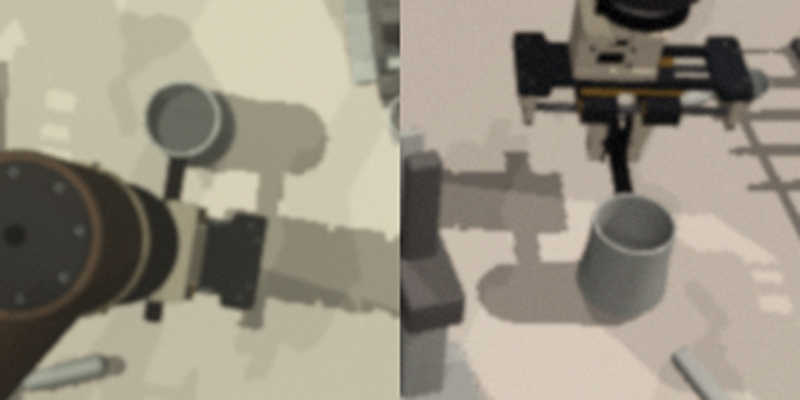

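Lifted level, with about 1.7 N of weight on the wrist. Next I'll carry it sideways under the spout.

```bash
python3 -m jog '[[[-0.001,-0.007,0,0,0,0,0],[-0.001,-0.015,0,0,0,0,0],[-0.001,-0.02,0,0,0,0,0],[-0.001,-0.022,0,0,0,0,0],[-0.001,-0.022,0,0,0,0,0],[-0.001,-0.022,0,0,0,0,0],[-0.001,-0.022,0,0,0,0,0],[-0.001,-0.022,0,0,0,0,0],[-0.001,-0.02,0,0,0,0,0],[0,-0.015,0,0,0,0,0],[0,-0.008,0,0,0,0,0],[0,-0.0035,0,0,0,0,0],[0,0,0,0,0,0,0],[0,0,0,0,0,0,0]]]'; python3 - <<'E'
from station import *
import cv2
s=monitor.get_state();print(s['force'],s['moment'])
for n in ['top','scene']:
    f=grab_frame(n); cv2.imwrite(f'pics/{n}3.png',f['pixels'][:,:,::-1])
a=cv2.imread('pics/top3.png')[140:300,245:405];b=cv2.imread('pics/scene3.png')[210:370,260:420]
cv2.imwrite('pics/c5.png',cv2.resize(cv2.hconcat([a,b]),None,fx=2.5,fy=2.5,interpolation=cv2.INTER_CUBIC))
E
```

```text
t: 7.05
eef_pos: [0.4962, 0.092, 0.0815]
ee_rot: [3.142, -0.0, 1.42]
force: [0.1, 0.3, -1.6]
width: 0.0148
[ 0.11450628  0.26650975 -1.63061608] [0.01480145 0.14576444 0.00603802]
```

View pics/c5.png

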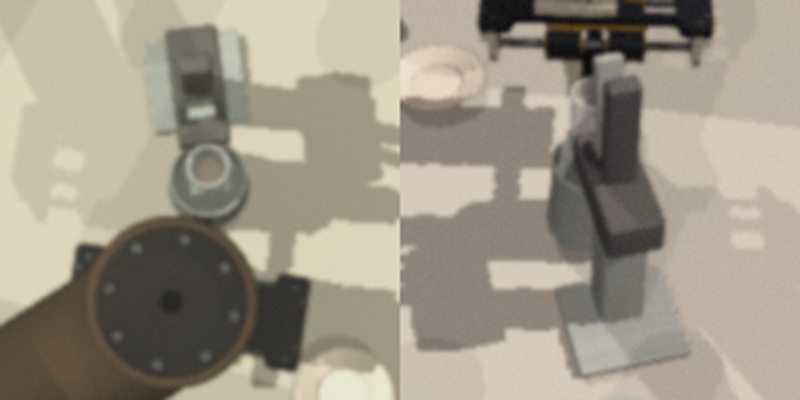

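```bash
python3 -m jog '[[[0,0,-0.005,0,0,0,0],[0,0,-0.005,0,0,0,0],[0,0,-0.003,0,0,0,0],[0,0,-0.0015,0,0,0,0],[0,0,0,0,0,0,0],[0,0,0,0,0,0,0]]]'; python3 - <<'E'
from station import *
import cv2
s=monitor.get_state();print(s['force'],s['moment'])
for n in ['top','scene']:
    f=grab_frame(n); cv2.imwrite(f'pics/{n}4.png',f['pixels'][:,:,::-1])
a=cv2.imread('pics/top4.png')[170:250,285:365]
cv2.imwrite('pics/c6.png',cv2.resize(a,None,fx=7.5,fy=7.5,interpolation=cv2.INTER_CUBIC))
E
```

```text
t: 7.9
eef_pos: [0.4961, 0.0916, 0.0672]
ee_rot: [3.141, -0.0, 1.42]
force: [-0.4, -0.5, -0.9]
width: 0.0145
[-0.4410017  -0.54672011 -0.8903482 ] [-0.11938137  0.18130632 -0.04525983]
```

View pics/c6.png

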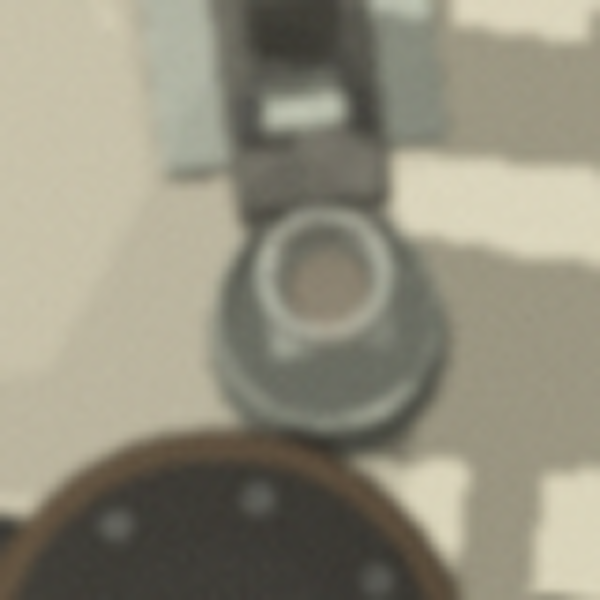

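```bash
cat > ov.py <<'E'
import sys,cv2,numpy as np
from fit import proj
def ov(img,out,x0,y0,disp,pot,k=7.5,n=80,cam='top'):
    a=cv2.resize(cv2.imread(img)[y0:y0+n,x0:x0+n],None,fx=k,fy=k,interpolation=cv2.INTER_CUBIC)
    for c,r,z,col in [(disp,.018,.165,(0,0,255)),(disp,.018,.150,(0,0,120)),(pot,.034,.075,(0,255,0)),(pot,.038,0,(255,0,0))]:
        pts=[(proj(cam,np.array([c[0]+r*np.cos(t),c[1]+r*np.sin(t),z]))-[x0,y0]+.5)*k-.5 for t in np.linspace(0,6.3,60)]
        cv2.polylines(a,[np.int32(pts)],True,col,1)
    cv2.imwrite(out,a)
E
python3 -c "
from ov import ov
import cv2
ov('pics/top4.png','pics/o1.png',285,170,(.609,.0755),(.609,.0755),5)
ov('pics/scene4.png','pics/o2.png',305,220,(.609,.0755),(.609,.0755),5,cam='scene')
cv2.imwrite('pics/o.png',cv2.hconcat([cv2.imread('pics/o1.png'),cv2.imread('pics/o2.png')]))
" >/dev/null
```

```text
(no output)
```

View pics/o.png

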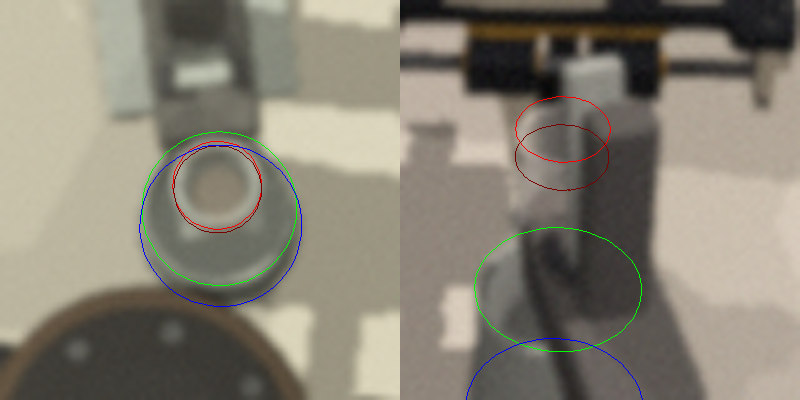

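Pot and tube overlays agree within about 2 mm in the top view, so I'll release, then rise.

```bash
python3 -m jog '[[[0,0,-0.0007,0,0,0,0],[0,0,0,0,0,0,0],[0,0,0,0,0,0,0.1],[0,0,0,0,0,0,0.25],[0,0,0,0,0,0,0.6],[0,0,0,0,0,0,0.8],[0,0,0,0,0,0,0.8],[0,0,0,0,0,0,0.8]]]'; python3 -m jog '[[[0,0,0.02,0,0,0,0.8],[-0.01,0,0.04,0,0,0,0.8],[-0.02,0,0.05,0,0,0,0.8],[-0.02,0,0.055,0,0,0,0.8],[-0.01,0,0.05,0,0,0,0.9],[0,0,0.03,0,0,0,1],[0,0,0,0,0,0,1]]]'; python3 - <<'E'
from station import *
import cv2
for n in ['top','scene']:
    f=grab_frame(n); cv2.imwrite(f'pics/{n}5.png',f['pixels'][:,:,::-1])
from ov import ov
ov('pics/top5.png','pics/o1.png',285,170,(.609,.0755),(.609,.0755),5)
ov('pics/scene5.png','pics/o2.png',305,220,(.609,.0755),(.609,.0755),5,cam='scene')
cv2.imwrite('pics/ob.png',cv2.hconcat([cv2.imread('pics/o1.png'),cv2.imread('pics/o2.png')]))
E
```

```text
t: 9.0
eef_pos: [0.4961, 0.0916, 0.0663]
ee_rot: [3.142, 0.0, 1.42]
force: [0.3, -0.2, 0.1]
width: 0.0561
t: 9.88
eef_pos: [0.4369, 0.0921, 0.3141]
ee_rot: [3.137, -0.004, 1.42]
force: [0.4, 0.3, -1.5]
width: 0.0868
disp [0.6091 0.0752 0.1212]
[[0.1, 0.7], [-1.7, -0.0], [-0.4, 0.4], [-0.4, 0.6], [1.4, -0.4], [-1.1, -0.5], [1.8, -1.2], [0.4, 0.1], [-1.9, -1.3], [0.3, -1.2], [-0.9, -2.9], [-0.5, -1.9], [1.3, 0.9], [-2.1, 1.3], [0.4, 0.8], [0.3, 2.0], [1.1, 0.1]]
top [0.6088 0.0762 0.1061]
scene [0.6102 0.07   0.172 ]
squeeze [0.67209122 0.08291827 0.215     ]
pot [ 0.6177  0.2738 -0.1514]
[[0.2, -1.0], [-0.2, 0.2], [0.7, 0.2], [0.2, -1.2], [-0.1, -1.1], [0.5, 1.2]]
top [ 0.6174  0.2746 -0.1462]
scene [ 0.6195  0.2725 -0.1559]
handle [0.50397416 0.29110033 0.06      ]
```

View pics/ob.png

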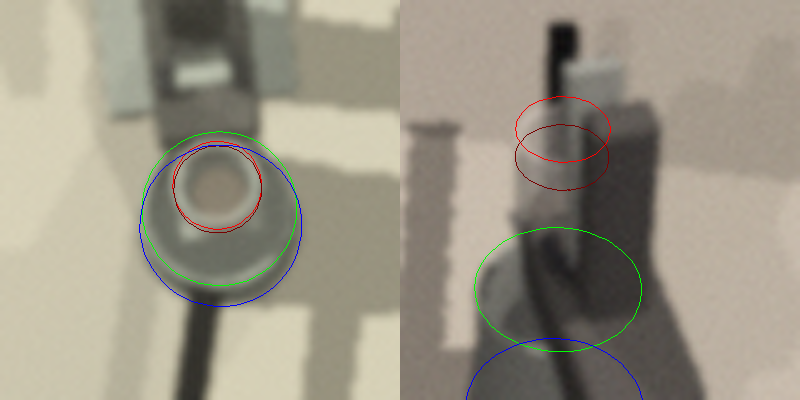

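View pics/scene5.png

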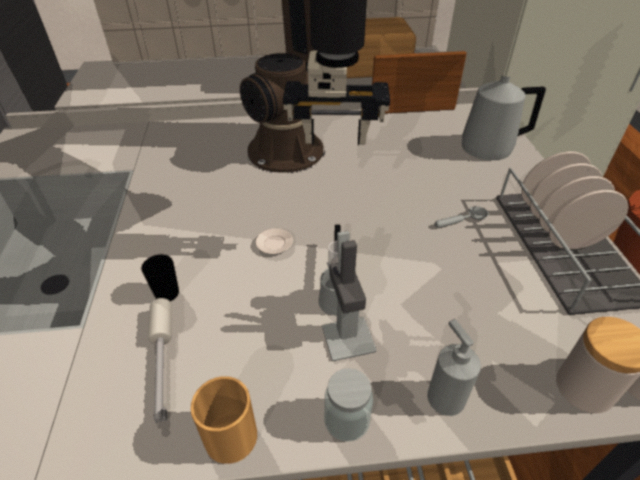

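```bash
python3 -m jog '[[[0.01,0,0,0,0,0.1,1],[0.02,-0.001,0,0,0,0.15,1],[0.02,-0.001,0,0,0,0.15,1],[0.02,-0.001,0,0,0,0.15,1],[0.02,-0.001,0,0,0,0.15,1],[0.02,-0.001,0,0,0,0.15,1],[0.02,-0.001,0,0,0,0.15,1],[0.02,-0.001,0,0,0,0.15,1],[0.02,-0.001,0,0,0,0.15,1],[0.02,-0.001,0,0,0,0.15,1],[0.02,-0.001,0,0,0,0.15,1],[0.02,0,0,0,0,0.15,1],[0.005,0,0,0,0,0.1,1],[0,0,0,0,0,0.037,1],[0,0,0,0,0,0,1],[0,0,0,0,0,0,1]]]'; python3 - <<'E'
from station import *
import cv2
print(monitor.get_state()['q'])
for n in ['top','scene']:
    f=grab_frame(n); cv2.imwrite(f'pics/{n}6.png',f['pixels'][:,:,::-1])
E
```

```text
t: 11.98
eef_pos: [0.6707, 0.0816, 0.3113]
ee_rot: [3.142, -0.0, -2.978]
force: [0.6, 0.5, -0.0]
width: 0.0875
[ 4.08831285e-01  3.31868824e-01  1.07255937e-01 -5.28173525e-05
 -1.34637785e+00 -2.45135590e-01]
```

View pics/scene6.png

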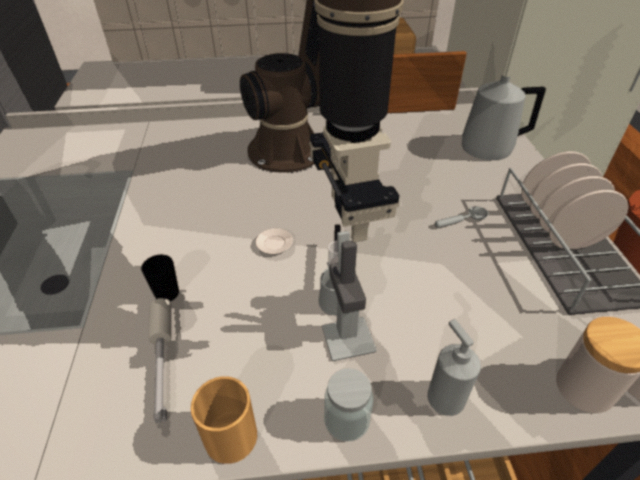

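```bash
python3 -m jog '[[[0.001,0.0015,-0.01,0,0,-0.045,1],[0,0,-0.02,0,0,0,1],[0,0,-0.015,0,0,0,1],[0,0,-0.005,0,0,0,1],[0,0,0,0,0,0,1],[0,0,0,0,0,0,1]]]'; python3 - <<'E'
from station import *
import cv2
print(monitor.get_state()['force'])
for n in ['top','scene']:
    f=grab_frame(n); cv2.imwrite(f'pics/{n}7.png',f['pixels'][:,:,::-1])
a=cv2.imread('pics/top7.png')[120:240,265:385];b=cv2.imread('pics/scene7.png')[170:290,290:410]
cv2.imwrite('pics/c7.png',cv2.resize(cv2.hconcat([a,b]),None,fx=3.3,fy=3.3,interpolation=cv2.INTER_CUBIC))
E
```

```text
t: 12.82
eef_pos: [0.6724, 0.0831, 0.2622]
ee_rot: [3.142, 0.001, -3.022]
force: [-0.1, -0.1, 0.5]
width: 0.0876
[-0.05333836 -0.12963545  0.47927592]
```

View pics/c7.png

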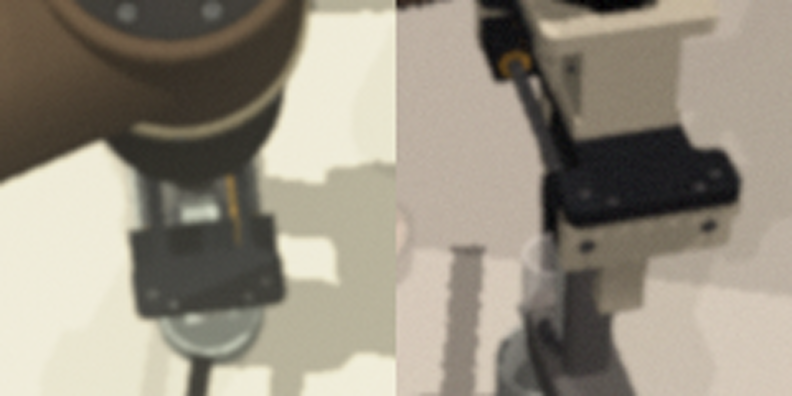

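```bash
python3 - <<'E' | tail -6
from fit import *
def cr(P): return ((proj('scene',np.array(P))-[290,170])*3.3+[396,0]).round(0)
d=(.609,.0755,.115)
for y in(-.013,.013): print('grip back top edge,z200',cr(T(d,(.078,y,.24))),cr(T(d,(.078,y,.2))))
import math
f=lambda x,y,z:(.6724+x*math.cos(.12)-y*math.sin(.12),.0831+x*math.sin(.12)+y*math.cos(.12),z)
for y in(-.0095,.0095): print('finger tip back',cr(f(.065,y,.2372)), cr(f(.044,y,.2372)))
E
```

```text
scene [ 0.6195  0.2725 -0.1559]
handle [0.50397416 0.29110033 0.06      ]
grip back top edge,z200 [568. 250.] [566. 305.]
grip back top edge,z200 [618. 242.] [614. 297.]
finger tip back [603. 324.] [591. 294.]
finger tip back [641. 317.] [628. 287.]
```

Finger and grip project where expected (finger at x≈620, grip 567–612 in the crop). I'll descend to squeeze height.

```bash
python3 -m jog '[[[0,0,-0.012,0,0,0,1],[0,0,-0.015,0,0,0,1],[0,0,-0.01,0,0,0,1],[0,0,-0.004,0,0,0,1],[0,0,0,0,0,0,1],[0,0,0,0,0,0,1]]]' 25;  python3 -m jog '[[[0,0,0,0,0,0,0.7],[0,0,0,0,0,0,0.7],[0,0,0,0,0,0,0.6],[0,0,0,0,0,0,0.5],[0,0,0,0,0,0,0.5],[0,0,0,0,0,0,0.5]]]' 25
```

```text
t: 13.68
eef_pos: [0.6723, 0.0831, 0.2208]
ee_rot: [-3.142, 0.001, -3.021]
force: [-0.1, -0.2, 0.1]
width: 0.0876
t: 14.42
eef_pos: [0.6716, 0.0829, 0.2206]
ee_rot: [-3.141, -0.001, -3.022]
force: [-5.5, -1.0, 4.3]
width: 0.0443
```

```bash
python3 -m jog '[[[0,0,0,0,0,0,0.4],[0,0,0,0,0,0,0.36],[0,0,0,0,0,0,0.34],[0,0,0,0,0,0,0.34]]]' 25;  python3 -m jog '[[[0,0,0,0,0,0,0.25],[0,0,0,0,0,0,0.2],[0,0,0,0,0,0,0.2],[0,0,0,0,0,0,0.2],[0,0,0,0,0,0,0.2],[0,0,0,0,0,0,0.2]]]' 25; python3 - <<'E'
from station import *
import cv2
for n in ['top','scene']:
    f=grab_frame(n); cv2.imwrite(f'pics/{n}8.png',f['pixels'][:,:,::-1])
a=cv2.imread('pics/top8.png')[120:240,265:385];b=cv2.imread('pics/scene8.png')[200:320,290:410]
cv2.imwrite('pics/c8.png',cv2.resize(cv2.hconcat([a,b]),None,fx=3.3,fy=3.3,interpolation=cv2.INTER_CUBIC))
E
```

```text
t: 14.92
eef_pos: [0.6732, 0.0831, 0.2205]
ee_rot: [-3.141, 0.002, -3.022]
force: [5.7, -1.3, -0.2]
width: 0.0297
t: 15.68
eef_pos: [0.6738, 0.0832, 0.2206]
ee_rot: [-3.141, 0.003, -3.021]
force: [10.0, -0.8, -2.0]
width: 0.0286
```

View pics/c8.png

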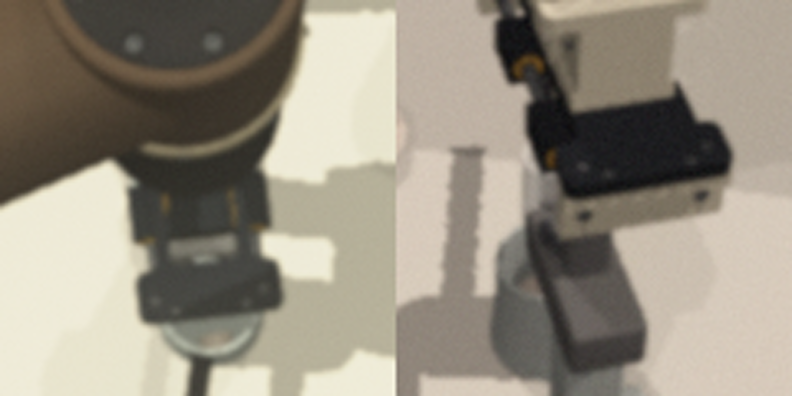

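Width 28.6 mm means grip and trigger are fully together, and a pale disc shows in the pot at about (525,285). I'll open gently, then rise.

```bash
python3 -m jog '[[[0,0,0,0,0,0,0.34],[0,0,0,0,0,0,0.45],[0,0,0,0,0,0,0.6],[0,0,0,0,0,0,0.8],[0,0,0,0,0,0,1],[0,0,0,0,0,0,1],[0,0,0,0,0,0,1],[0,0,0,0,0,0,1]]]'; python3 -m jog '[[[0,0,0.015,0,0,0,1],[0,0,0.03,0,0,0,1],[0,0,0.03,0,0,0,1],[0,0,0.02,0,0,0,1],[-0.03,0,0,0,0,0,1],[-0.05,0,0,0,0,0,1],[-0.05,0,0.01,0,0,0,1],[-0.05,0,0.01,0,0,0,1],[-0.03,-0.03,0,0,0,0,1],[0,-0.05,0,0,0,0,1],[0,-0.05,0,0,0,0,1],[0,-0.05,0,0,0,0,1],[0,-0.03,0,0,0,0,1],[0,0,0,0,0,0,1]]]'; python3 - <<'E'
from station import *
import cv2
for n in ['top','scene']:
    f=grab_frame(n); cv2.imwrite(f'pics/{n}9.png',f['pixels'][:,:,::-1])
from ov import ov
ov('pics/top9.png','pics/o1.png',285,170,(.609,.0755),(.609,.0755),5)
b=cv2.imread('pics/scene9.png')[220:320,305:405]
cv2.imwrite('pics/c9.png',cv2.hconcat([cv2.imread('pics/o1.png'),cv2.resize(b,(400,400),interpolation=cv2.INTER_CUBIC)]))
E
```

```text
t: 16.77
eef_pos: [0.6725, 0.0832, 0.2207]
ee_rot: [3.141, 0.001, -3.021]
force: [-0.3, -0.3, 0.5]
width: 0.0867
t: 18.52
eef_pos: [0.462, -0.1287, 0.3365]
ee_rot: [-3.141, 0.001, -3.025]
force: [-0.4, 1.1, -0.1]
width: 0.0875
disp [0.6091 0.0752 0.1212]
[[0.1, 0.7], [-1.7, -0.0], [-0.4, 0.4], [-0.4, 0.6], [1.4, -0.4], [-1.1, -0.5], [1.8, -1.2], [0.4, 0.1], [-1.9, -1.3], [0.3, -1.2], [-0.9, -2.9], [-0.5, -1.9], [1.3, 0.9], [-2.1, 1.3], [0.4, 0.8], [0.3, 2.0], [1.1, 0.1]]
top [0.6088 0.0762 0.1061]
scene [0.6102 0.07   0.172 ]
squeeze [0.67209122 0.08291827 0.215     ]
pot [ 0.6177  0.2738 -0.1514]
[[0.2, -1.0], [-0.2, 0.2], [0.7, 0.2], [0.2, -1.2], [-0.1, -1.1], [0.5, 1.2]]
top [ 0.6174  0.2746 -0.1462]
scene [ 0.6195  0.2725 -0.1559]
handle [0.50397416 0.29110033 0.06      ]
```

View pics/c9.png

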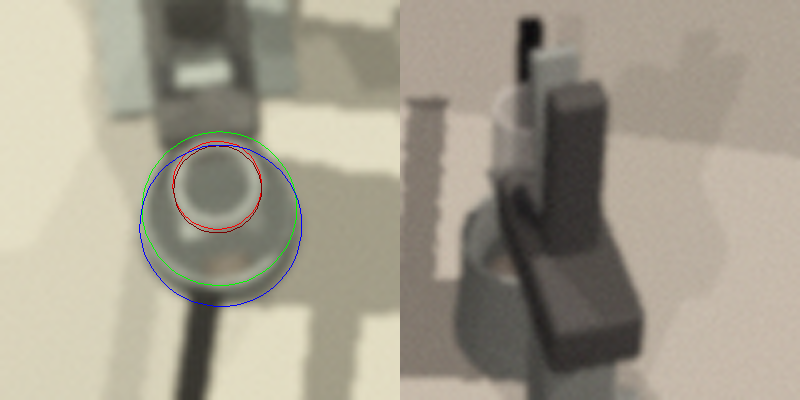

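View pics/top9.png

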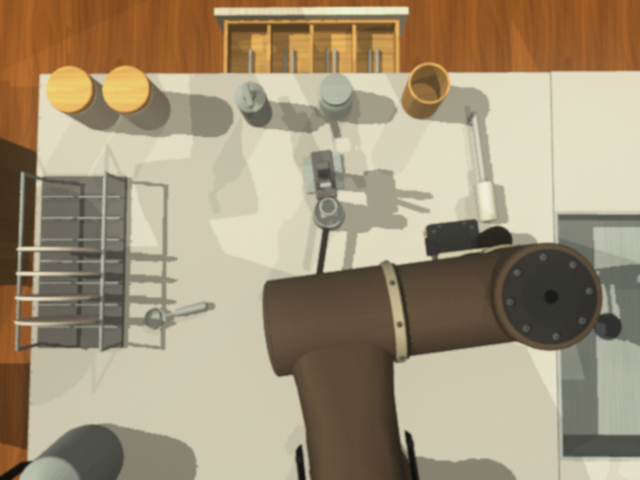

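View pics/scene9.png

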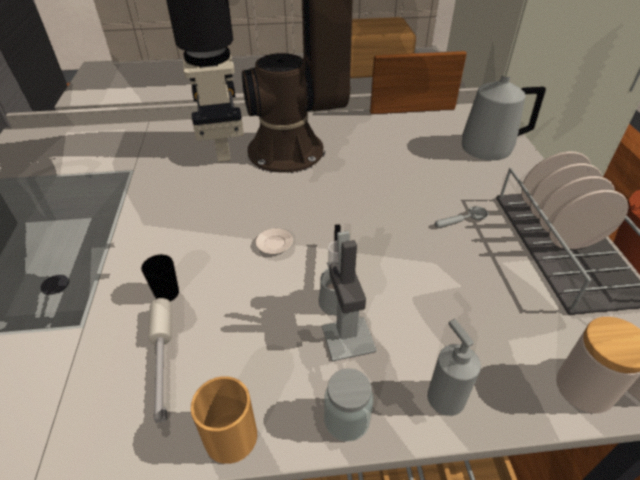

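```bash
python3 -c "
from station import *
s=monitor.get_state();print(s['t'],s['force']);print(job_done())"
```

```text
18.625 [ 0.0728476   0.46946185 -0.25408308]
the job is handed in; nothing more can be done
None
```

The job is done and handed in at t = 18.6 s. The pot stands upright under the spout, the tablet is in it, and the trigger has sprung back.

- **Pot:** I took it by the handle, lifted it about 15 mm and set it down under the spout. In the top view its rim lies within about 2 mm of the spout axis. It had not shifted after the squeeze.
- **Trigger and tablet:** I squeezed grip and trigger together to a measured 28.6 mm, against 29 mm nominal for fully squeezed. In the last pictures the tube is empty, a pale tablet shows inside the pot, and the trigger is back in its rest position.
- **Rest of the scene:** The saucer, spoon, brush and tumbler look unmoved, though the arm partly hid the tumbler in the last top view and covered the saucer. The gripper is clear of everything.
- **Checks that disagreed:**
  - The two cameras differed on the dispenser by about 6 mm sideways and 0.07 rad in yaw. I used a combined fit weighted towards the top view.
  - The tool's yaw was 0.05 rad off after the large turn, and I corrected it before the squeeze.
  - During the squeeze the arm was pushed about 1.5 mm, with about 10 N on the wrist.

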